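Balance a stirring paddle on a one-post drying stand

TASK

Put the metal stirring paddle to dry on the single post of the drying stand, so that it balances there level on its own with both ends clear. Where it balances cannot be seen, so it has to be felt, for instance in trial lifts just above its rack; never let it tip steeply, lower it gently onto the post, let go, and leave the glassware and bottles alone.

Things in the scene. Friction and masses are not known exactly. Their poses are not given: they have to be found in the camera images.
- paddle: Loose stirring paddle, about 0.4 kg: flat aluminium shaft (closed tube) 320 long, 30 wide, 14 high; blade at its +x end, handle at its -x end. Origin: centre of the shaft's underside; x along the shaft to the blade, z up. A ballast plug is stuck fast inside the tube, unseen: the balance point lies on the centre line anywhere from x = -62 to +62 mm, different each time.
- blade (a point): Centre of the paddle's flat blade, 192 from the paddle's origin; blade 75 long, 85 wide, 6 thick, at the shaft's mid height.
- handle (a point): Centre of the paddle's grey round handle, 185 from the paddle's origin; 60 long, 30 in diameter, reaching 8 below the shaft's underside.
- rack: Fixed grey draining rack: tray 260 x 120, 8 thick, low edges 17 high along its long sides, and two ribs at x = -100 and +100 (10 thick, 70 wide, tops at z = 50) on which the paddle's shaft lies at the start, underside 50 above the table. Between the ribs the shaft is free at its sides and below. Origin: centre of the tray's underside; x along the paddle.
- post_top (a point): Centre of the flat round top (diameter 20) of the drying stand's post, 100 above the table. Fixed: foot 110 in diameter and at most 14 high, stem 14 in diameter, head 20 in diameter, 10 high. Fingers holding the 30 wide shaft by its sides straddle the post. The paddle stays level only if its balance point is over the head; any heading will do.
- amber_bottle: Bystander: amber bottle with blue cap, 72 in diameter, 150 high, loose. Origin: centre of its underside.
- wash_bottle: Bystander: white plastic bottle, 64 in diameter, 150 high, loose. Origin: centre of its underside.
- dish: Bystander: shallow white dish, 90 in diameter, 15 high, loose. Origin: centre of its underside.
There are look-alikes about, which are no part of the job. Several things look just like the part that bears post_top: the one meant starts nearest to the robot's base.

How it is judged (in metres and radians):
On the way, in this order (a step that is already met when the one before it is completed fails the run):
1. the paddle is lifted clear of its rack (height (world z) of paddle above 0.058 m and contact force between paddle and rack below 0.05 N and contact force between the fingers and paddle above 1 N), for 0.2 s.
2. the paddle is set down on the post while still held (contact force between paddle and stand above 0.3 N and contact force between the fingers and paddle above 0.3 N and z of post_top in the frame of paddle above -0.01 m), for 0.1 s.
At the end, for the whole second after the job is handed in: The paddle rests by its shaft's underside on the post's top (within 6 mm in height), right way up and level within 0.06 rad, still, let go and borne by the stand alone (angle between paddle's own z axis and vertical below 0.06 rad and contact force between paddle and stand above 1.5 N and z of post_top in the frame of paddle between -0.006 and 0.006 m and y of post_top in the frame of paddle between -0.02 and 0.02 m and linear speed of paddle below 0.02 m/s and angular speed of paddle below 0.1 rad/s); the robot touches nothing.
It fails at once if the paddle tips more than 0.25 rad from level (angle between paddle's own z axis and vertical above 0.25 rad).
It fails at once if the stand is pressed or knocked with more than 20 N (contact force between stand and anything else above 20 N).
It fails at once if a bystander is moved more than 15 mm (distance of any of amber_bottle, wash_bottle, dish from where it was at the start of the episode above 0.015 m).
It also fails if it takes over 72 s, if anything falls off the work surface, if the arm or the gripper's body presses on something with over 40 N, if the wrist force passes 120 N, or if a joint passes its speed limit or range.

ROBOT

A 6-joint arm with a two-finger parallel gripper is mounted at the origin on the work surface. World frame = base frame: x ahead of the robot, y to its left, z up, the work surface at z = 0. Lengths are in m, angles in degrees, forces in N, time in s.
With the tool pointing down it reaches from about 0.4 to 0.825 m from the base axis. Payload 7 kg.
Tool frame: the origin (TCP) lies on the centre line of the jaws, within the pads' length; the fingertips stand 19 mm ahead of it and the grasp point (between the pads) is the TCP; z points along the fingers, y is the line along which they close (so a half turn about z gives the same grasp; the last joint's range is limited). The gripper opens to 88 mm and grips with 3 to 60 N. Pads are 19 mm wide; open, the fingers measure 130 mm over their backs; the gripper's body (78 mm by 193 mm) begins 47 mm behind the grasp point.
Start: joints at [-54.196, 20.546, 0.682, 0, -70.136, -16.507], TCP at [0.223, -0.637, 0.246] pointing down, gripper open.
Joint ranges: [-176.03, 176.03], [-82.01, 121.73], [-58.28, 71.71], [-173.87, 95.51], [-174.79, -0.11], [-173.66, 173.66]. Speed limits (degrees/s): [136.94, 136.94, 172.46, 180, 180, 180].

INTERFACE

Orientations are given as [roll, pitch, yaw] about the fixed x, y, z axes, in that order (R = Rz(yaw) Ry(pitch) Rx(roll)).
In Python, from plant import * gives the robot as it stands. The module is installed in compiled form; this text tells all that it offers.
- The arm moves only by the tool play_rows, never from a script. Its argument "deltas" is a list of rows, each a list of 6 numbers: the shift along the world's x, y, z scaled (see below), then the turn, a rotation vector about the world's x, y, z scaled (see below). A call has 1 to 10 rows; each row shifts and turns the commanded pose from where the row before left it; what a row does not reach is not made up. The controller multiplies each number of a shift by 800 mm and each number of a turn by 180 degrees. A row lasts 1/10 s, in which the tool goes at most 50 mm and 8.59 degrees, less where a joint would pass 70% of its speed; a pose out of reach is approached as far as the arm can. A call with a number of a shift or a turn outside -1 to 1 is refused whole. A call with a gripper value outside its range is refused whole. "gripper" is the gripper command: -1 is shut, 1 is fully open, values between are in proportion, set as the call begins (left out, the last holds). The fingers move at their own pace and stop on an object; the grip force is fixed at half the most. Time passes only in rows, so rows that do not move let the fingers close. It gives the time, the measured TCP pose, the force, the opening and the grip force at its end, in the units of the state.
- get_obs(): the state, without advancing time (a new reading comes with each control period).
- snapshot(name): name is "scene" or "top" or "wrist"; returns (picture, depth): 420x560x3 uint8, blue, green, red; 420x560 float32, m along the optical axis (not along the pixel's ray), 0 where there is no reading.
- camera_model(name): a dict with "fx", "fy", "cx", "cy" (pixels), "world_to_cam" (4x4, takes a point from world to camera coordinates). Camera axes: x right, y down, z forward; pixel columns grow to the right and rows downward; lengths in m; the calibration is good to about 2 mm. A picture is of the moment at which its call begins: read the wrist's pose just before it. camera_model takes no time and is no camera call; for the wrist camera it gives the pose at the moment of the call.
- close_job(): hands the job in; it is judged then, once.
The state is a dict: "clock": time; "joint_pos": joint angles; "qvel": joint speeds; "tau": joint torques, N m; "tool_pos": TCP position; "orientation": TCP orientation; "force": force on the tool from outside, world axes, zero at the start; "moment": the same for the moment, N m; "opening": finger opening in m; "gripper_force": force on a finger pad.
Only numpy, scipy, OpenCV 4.12 (cv2) and the standard library are available. Lean on these libraries where they do the work, as an engineer would, in place of code of your own. Each camera call takes 0.05 s, during which the arm holds its last target. There are 200 camera calls.

## Working session

There is one attempt and no reset: what is moved stays moved. The work goes in short steps, Python scripts to look and compute and a tool call to move; the robot and the scene stay as the last step left them, time stands still between calls to the robot, and variables do not carry over. Pictures are saved under pics/ and viewed, at most 10 in all, crops included, and the job is handed in when it is done.

Besides the shell and the picture viewer there is one more tool, called after "Call:" in YAML: its name, and indented under it one key for each argument. play_rows: Moves the arm, as the interface text tells. Its arguments: {"type":"object","properties":{"deltas":{"type":"array","items":{"type":"array","items":{"type":"number","minimum":-1,"maximum":1}}},"gripper":{"type":"number"}},"required":["deltas"]}

```bash
mkdir -p pics; python3 - <<'E'
from plant import *
import cv2,numpy as np
for n in("scene","top"):
    p,d=snapshot(n); cv2.imwrite(f"pics/{n}0.png",p); np.savez(f"{n}0.npz",p=p,d=d,**{k:v for k,v in camera_model(n).items()})
    m=camera_model(n); print(n,m['fx'],np.linalg.inv(np.array(m['world_to_cam']))[:3].round(3))
o=get_obs();print(o)
E
```

```text
scene 429.60355720209276 [[ 0.369  0.719 -0.589  1.4  ]
 [ 0.93  -0.286  0.233 -0.323]
 [-0.    -0.633 -0.774  1.189]]
top 391.36273131521057 [[-0.006 -0.987  0.161  0.4  ]
 [-1.     0.007  0.005 -0.013]
 [-0.006 -0.161 -0.987  1.058]]
{'clock': 0.1, 'joint_pos': array([-5.41942116e+01,  2.05864233e+01,  6.38394706e-01, -1.82731204e-02,
       -7.01353442e+01, -1.65069173e+01]), 'qvel': array([ 0.05540044, -0.02665457,  0.20092852,  0.15777784, -0.01048956,
        0.11077627]), 'tau': array([-1.60758365e-03, -5.84164596e+01,  2.93748593e+01,  7.01554388e+00,
        1.01484740e-02, -6.37810581e-05]), 'tool_pos': array([ 0.22292641, -0.63668624,  0.24472014]), 'orientation': array([ 1.79915182e+02, -7.22022053e-03, -1.60707345e+02]), 'force': array([-0.41493523,  0.36525377, -0.49253717]), 'moment': array([0.02216535, 0.04574967, 0.02616978]), 'gripper_force': 0.0, 'opening': 0.08776303824069855}
```

View pics/top0.png

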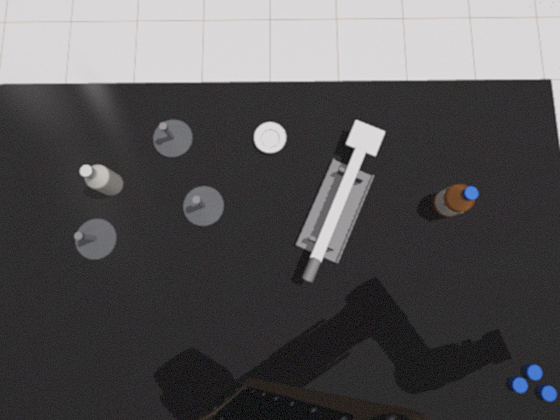

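View pics/scene0.png

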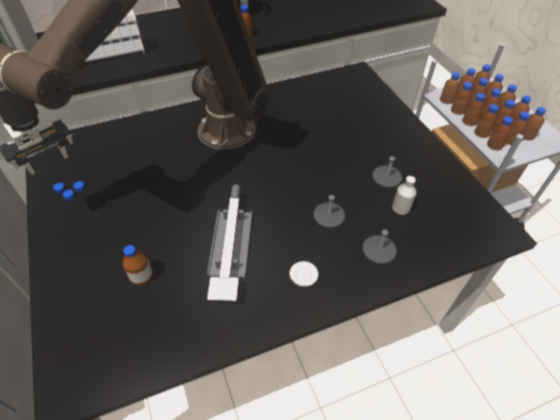

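The top view shows the paddle running from its handle at about (312,270) to its blade at (366,138). There are three stands, with heads near (197,201), (78,237) and (164,127). The amber bottle is at right, and the wash bottle and dish are at left.

```bash
cat > h.py <<'E'
import numpy as np,cv2
def ray(m,u,v,z):
    T=np.linalg.inv(np.array(m['world_to_cam'])); d=T[:3,:3]@[(u-m['cx'])/m['fx'],(v-m['cy'])/m['fy'],1]
    return T[:3,3]+d*(z-T[2,3])/d[2]
def proj(m,P):
    q=np.array(m['world_to_cam'])@np.append(P,1); return q[0]/q[2]*m['fx']+m['cx'],q[1]/q[2]*m['fy']+m['cy']
def cloud(m,d):
    T=np.linalg.inv(np.array(m['world_to_cam'])); v,u=np.indices(d.shape)
    P=np.stack([(u-m['cx'])/m['fx']*d,(v-m['cy'])/m['fy']*d,d],-1); W=P@T[:3,:3].T+T[:3,3]; W[d<=0]=np.nan; return W
E
python3 - <<'E'
from h import *
f=np.load("top0.npz"); m=f; p,d=f['p'],f['d']; W=cloud(m,d); g=cv2.cvtColor(p,cv2.COLOR_BGR2GRAY)
for n,(u0,u1,v0,v1) in dict(A=(180,228,183,228),B=(70,120,215,262),C=(150,195,115,160)).items():
    w=W[v0:v1,u0:u1].reshape(-1,3); k=(w[:,2]>.09)&(w[:,2]<.115); q=w[k]; print(n,k.sum(),np.nanmedian(w[k],0),q.min(0),q.max(0), 'R',np.hypot(*np.median(q,0)[:2]))
    k=(w[:,2]>.006)&(w[:,2]<.02); c=(w[k].min(0)+w[k].max(0))/2; print('foot',k.sum(),c,np.ptp(w[k],axis=0))
# paddle: shaft
sub=np.zeros(g.shape,bool); sub[110:290,290:392]=1
k=sub&(W[...,2]>.056)&(W[...,2]<.075)
q=W[k]; r=cv2.minAreaRect(q[:,:2].astype(np.float32)*1000); print(k.sum(),r,np.median(q,0))
c=q.mean(0); u,s,vt=np.linalg.svd(q[:,:2]-c[:2],full_matrices=False); a=vt[0]*np.sign(vt[0][0]); print('axis',a,np.degrees(np.arctan2(a[1],a[0])))
t=(q[:,:2]-c[:2])@a; y=(q[:,:2]-c[:2])@[-a[1],a[0]]
for b in np.arange(-.25,.26,.02):
    s=(t>=b)&(t<b+.02)
    if s.sum()>3: print(round(b,2),s.sum(),y[s].min().round(4),y[s].max().round(4),np.median(q[s,2]).round(4))
print('c',c,t.min(),t.max())
E
```

```text
A 56 [0.58188632 0.19527383 0.0986983 ] [0.57246041 0.18523278 0.09193965] [0.59023195 0.20400322 0.10280897] R 0.6137780985973007
foot 1119 [0.58202777 0.19536433 0.01221617] [0.10837264 0.10743827 0.01240089]
B 66 [0.49408447 0.48078093 0.09893387] [0.48425183 0.47294412 0.09190657] [0.50224894 0.49229142 0.10462971] R 0.6893981207245022
foot 1110 [0.4928366  0.48696973 0.01195238] [0.10764315 0.1198512  0.01190428]
C 57 [0.77428706 0.28484094 0.09912922] [0.76468864 0.27612881 0.09088996] [0.78544484 0.29555687 0.1022751 ] R 0.8250180692730094
foot 990 [0.77232332 0.28567029 0.01264114] [0.11664176 0.10748134 0.01324122]
2483 ((584.6738891601562, -168.41702270507812), (84.72877502441406, 444.422607421875), 66.55195617675781) [ 0.62858235 -0.18722941  0.06261733]
axis [ 0.9159572  -0.40127598] -23.65797062157684
-0.25 95 -0.0152 0.0138 0.069
-0.23 93 -0.0146 0.0141 0.0689
-0.21 93 -0.0152 0.0144 0.0672
-0.19 95 -0.0152 0.0148 0.0637
-0.17 92 -0.0151 0.0145 0.0635
-0.15 95 -0.0154 0.0147 0.0637
-0.13 93 -0.0152 0.0148 0.0634
-0.11 91 -0.0149 0.0147 0.0634
-0.09 90 -0.0147 0.0146 0.0634
-0.07 91 -0.0153 0.0148 0.0634
-0.05 90 -0.0147 0.0149 0.0635
-0.03 88 -0.015 0.0146 0.0636
-0.01 87 -0.015 0.0148 0.0641
0.01 88 -0.0147 0.0149 0.0635
0.03 87 -0.0149 0.0149 0.0638
0.05 84 -0.0147 0.0147 0.0631
0.07 87 -0.0151 0.0149 0.0637
0.09 83 -0.0148 0.0149 0.0632
0.11 191 -0.0423 0.0424 0.0598
0.13 226 -0.0422 0.0417 0.0599
0.15 220 -0.0416 0.0425 0.0596
0.17 200 -0.0421 0.0424 0.0593
c [ 0.61528061 -0.18123366  0.06277289] -0.2553914523378585 0.1890065610216685
```

Call:
play_rows:
  deltas:
    - [0.0296,0.0393,0,0,0,-0.0159]
    - [0.0296,0.0393,0,0,0,-0.0159]
    - [0.0296,0.0393,0,0,0,-0.0159]
    - [0.0296,0.0393,0,0,0,-0.0159]
    - [0.0296,0.0393,0,0,0,-0.0159]
    - [0.0296,0.0393,0,0,0,-0.0159]
    - [0.0296,0.0393,0,0,0,-0.0159]
    - [0.0296,0.0393,0,0,0,-0.0159]
    - [0.0296,0.0393,0,0,0,-0.0159]
    - [0.0296,0.0393,0,0,0,-0.0159]
  gripper: 1

```text
clock: 1.1
tool_pos: [0.4604, -0.3211, 0.2454]
orientation: [180.0, -0.0, 170.6]
force: [1.3, 0.1, -0.2]
opening: 0.0878
gripper_force: 0.0
```

Call:
play_rows:
  deltas:
    - [0.0296,0.0393,0,0,0,-0.0159]
    - [0.0296,0.0393,0,0,0,-0.0159]
    - [0.0296,0.0393,0,0,0,-0.0159]
    - [0.0296,0.0393,0,0,0,-0.0159]
    - [0.0296,0.0393,0,0,0,-0.0159]
    - [0,0,0,0,0,0]
    - [0,0,0,0,0,0]
    - [0,0,0,0,0,0]

```text
clock: 1.9
tool_pos: [0.5777, -0.1657, 0.2452]
orientation: [-180.0, -0.0, 156.4]
force: [-0.6, -0.4, 0.5]
opening: 0.0879
gripper_force: 0.0
```

```bash
python3 - <<'E'
from h import *
from plant import *
f=np.load("top0.npz"); W=cloud(f,f['d'])
a=np.array([.91596,-.40128]); n=np.array([-a[1],a[0]]); o=np.array([.5782,-.1650])
Q=W[140:280,280:392].reshape(-1,3); t=(Q[:,:2]-o)@a; y=(Q[:,:2]-o)@n; z=Q[:,2]
k=(z>.004)&(z<.025)&(abs(y)<.07)&(abs(t)<.2); print('tray',t[k].min(),t[k].max(),y[k].min(),y[k].max())
k=(z>.03)&(z<.054)&(abs(y)>.019)&(abs(y)<.04)&(abs(t)<.14); 
for s in(-1,1):
    j=k&(t*s>0); print('rib',j.sum(),t[j].min(),t[j].max(),y[j].min(),y[j].max(),z[j].max())
ob=get_obs(); print({k:np.round(ob[k],4) for k in('clock','tool_pos','orientation','force','moment')})
m=camera_model("wrist"); p,d=snapshot("wrist"); cv2.imwrite("pics/w1.png",p); V=cloud(m,d)
t=(V[...,:2]-o)@a; y=(V[...,:2]-o)@n; z=V[...,2]
k=(z>.056)&(z<.072)&(abs(y)<.06)&(abs(t)<.15)
u,v=t[k],y[k]; print('shaft',k.sum(),u.min(),u.max(),v.min(),v.max(),np.median(z[k]))
for b in np.arange(-.14,.14,.04):
    s=(u>=b)&(u<b+.04)
    if s.sum()>5: print(round(b,2),np.percentile(v[s],[1,99]).round(4))
for s in(-1,1):
    j=(z>.03)&(z<.054)&(abs(y)>.019)&(abs(y)<.04)&(abs(t)<.14)&(t*s>0); 
    if j.sum():print('rib',j.sum(),t[j].min(),t[j].max(),z[j].max())
E
```

```text
tray -0.19290439513062468 0.19992036635099217 -0.06440339505766124 0.06762487101309149
rib 56 -0.11569905106479106 -0.1051848158142073 -0.035355849742419704 0.03389286207032066 0.05303435620678032
rib 67 0.08377523815309686 0.09434037894154906 -0.037746920199099615 0.03202378824717255 0.05133822120207898
{'clock': np.float64(1.9), 'tool_pos': array([ 0.5777, -0.1657,  0.2452]), 'orientation': array([-1.799840e+02, -4.280000e-02,  1.563766e+02]), 'force': array([-0.6071, -0.3745,  0.5333]), 'moment': array([-0.0964, -0.0278,  0.0261])}
shaft 7190 -0.14998928585598897 0.1376002687096958 -0.015843858580201816 0.014247153371254857 0.0641963718940021
-0.14 [-0.0156  0.0138]
-0.1 [-0.0153  0.014 ]
-0.06 [-0.0156  0.0138]
-0.02 [-0.0152  0.014 ]
0.02 [-0.0157  0.0136]
0.06 [-0.0158  0.0139]
0.1 [-0.0153  0.0133]
rib 415 -0.11637711948961332 -0.10538492095049275 0.05218588247414491
```

View pics/w1.png

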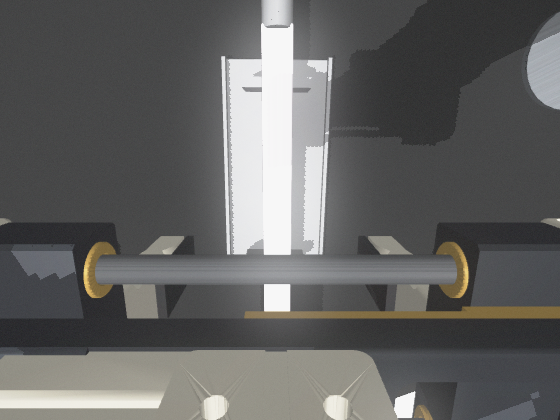

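The wrist view shows the shaft centred between the fingers, with the handle end at the top near (277,10) and the rib near (277,88). The ribs sit at -110 and +90 in the paddle frame, so all of ±62 can be gripped.

Call:
play_rows:
  deltas:
    - [0,0,-0.04,0,0,0]
    - [0,0,-0.04,0,0,0]
    - [0,0,-0.04,0,0,0]
    - [0,0,-0.04,0,0,0]
    - [0,0,-0.04,0,0,0]
    - [0,0,-0.032,0,0,0]
    - [0,0,0,0,0,0]
    - [0,0,0,0,0,0]
    - [0,0,0,0,0,0]

```text
clock: 2.85
tool_pos: [0.5792, -0.166, 0.0618]
orientation: [180.0, 0.1, 156.4]
force: [-0.3, -0.9, 0.6]
opening: 0.0878
gripper_force: 0.0
```

```bash
cat > feel.py <<'E'
from h import *
from plant import *
import sys
F=[];M=[]
for i in range(8):
    ob=get_obs(); F.append(ob['force']); M.append(ob['moment']); p,d=snapshot("top")
a=np.array([.91596,-.40128]); n=np.array([-a[1],a[0]])
F=np.array(F);M=np.array(M)
print({k:np.round(ob[k],4) for k in('clock','tool_pos','orientation','opening','gripper_force')})
print('F',F.mean(0).round(3),F.std(0).round(3),'M along a,n,z',[(M@np.append(v,0)).mean().round(4) for v in(a,n)],M.mean(0)[2].round(4),'std',M.std(0).round(4))
# paddle tilt from heights along the shaft (top cam depth)
W=cloud(camera_model("top"),d); o=np.array([.5782,-.1650]); t=(W[...,:2]-o)@a; y=(W[...,:2]-o)@n; z=W[...,2]
for lo,hi in((-.205,-.165),(-.15,-.12),(.12,.145),(.165,.22)):
    k=(t>lo)&(t<hi)&(abs(y)<.01)&(z>.04)&(z<.12); print((lo,hi),k.sum(),z[k].mean().round(5) if k.any() else '')
E
python3 feel.py
```

```text
{'clock': np.float64(3.2), 'tool_pos': array([ 0.5785, -0.1654,  0.0606]), 'orientation': array([1.799752e+02, 5.110000e-02, 1.563727e+02]), 'opening': np.float64(0.0876), 'gripper_force': np.float64(0.0)}
F [-0.24  -0.005  0.049] [0.462 0.522 0.354] M along a,n,z [np.float64(-0.0657), np.float64(-0.0379)] 0.0062 std [0.0224 0.0237 0.0481]
(-0.205, -0.165) 127 0.06998
(-0.15, -0.12) 94 0.06353
(0.12, 0.145) 0 
(0.165, 0.22) 0
```

Call:
play_rows:
  deltas:
    - [0,0,0,0,0,0]
    - [0,0,0,0,0,0]
    - [0,0,0,0,0,0]
    - [0,0,0,0,0,0]
    - [0,0,0,0,0,0]
    - [0,0,0,0,0,0]
    - [0,0,0,0,0,0]
    - [0,0,0,0,0,0]
  gripper: -1

```text
clock: 4.05
tool_pos: [0.5783, -0.1654, 0.06]
orientation: [180.0, 0.0, 156.4]
force: [-0.1, -0.2, -0.2]
opening: 0.0297
gripper_force: 30.1
```

```bash
python3 feel.py
```

```text
{'clock': np.float64(4.4), 'tool_pos': array([ 0.5783, -0.1654,  0.0599]), 'orientation': array([1.799966e+02, 1.300000e-03, 1.563636e+02]), 'opening': np.float64(0.0297), 'gripper_force': np.float64(29.9996)}
F [ 0.261  0.546 -0.159] [0.363 0.424 0.272] M along a,n,z [np.float64(0.1142), np.float64(-0.0848)] 0.0061 std [0.0533 0.0408 0.0291]
(-0.205, -0.165) 132 0.06996
(-0.15, -0.12) 93 0.06382
(0.12, 0.145) 0 
(0.165, 0.22) 0
```

Call:
play_rows:
  deltas:
    - [0,0,0.002,0,0,0]
    - [0,0,0.002,0,0,0]
    - [0,0,0.002,0,0,0]
    - [0,0,0,0,0,0]
    - [0,0,0,0,0,0]
    - [0,0,0,0,0,0]

```text
clock: 5.05
tool_pos: [0.5781, -0.1655, 0.0647]
orientation: [-180.0, -0.0, 156.4]
force: [-0.7, -0.8, -2.8]
opening: 0.03
gripper_force: 30.0
```

```bash
python3 feel.py
```

```text
{'clock': np.float64(5.4), 'tool_pos': array([ 0.5782, -0.1654,  0.0647]), 'orientation': array([-1.799988e+02, -5.200000e-03,  1.563696e+02]), 'opening': np.float64(0.0296), 'gripper_force': np.float64(29.9986)}
F [ 0.073 -0.199 -3.981] [0.513 0.457 0.624] M along a,n,z [np.float64(-0.0367), np.float64(0.1382)] 0.0186 std [0.0152 0.029  0.0224]
(-0.205, -0.165) 131 0.07648
(-0.15, -0.12) 95 0.06992
(0.12, 0.145) 0 
(0.165, 0.22) 0
```

Call:
play_rows:
  deltas:
    - [0,0,-0.002,0,0,0]
    - [0,0,-0.002,0,0,0]
    - [0,0,-0.002,0,0,0]
    - [0,0,0,0,0,0]
    - [0,0,0,0,0,0]

```text
clock: 5.95
tool_pos: [0.5783, -0.1655, 0.06]
orientation: [180.0, 0.0, 156.4]
force: [-0.8, 0.8, -2.3]
opening: 0.0297
gripper_force: 30.0
```

Call:
play_rows:
  deltas:
    - [0,0,0,0,0,0]
    - [0,0,0,0,0,0]
    - [0,0,0,0,0,0]
    - [0,0,0,0,0,0]
    - [0.0257,-0.0113,0,0,0,0]
    - [0.0258,-0.0113,0,0,0,0]
    - [0,0,0,0,0,0]
    - [0,0,0,0,0,0]
  gripper: 0

```text
clock: 6.75
tool_pos: [0.6193, -0.1836, 0.0595]
orientation: [-180.0, -0.0, 156.3]
force: [-0.5, 0.3, 0.0]
opening: 0.0437
gripper_force: 0.0
```

Call:
play_rows:
  deltas:
    - [0,0,0,0,0,0]
    - [0,0,0,0,0,0]
    - [0,0,0,0,0,0]
    - [0,0,0,0,0,0]
    - [0,0,0,0,0,0]
    - [0,0,0,0,0,0]
  gripper: -1

```text
clock: 7.35
tool_pos: [0.619, -0.1833, 0.0601]
orientation: [-180.0, -0.0, 156.4]
force: [-2.4, 2.0, 3.3]
opening: 0.0299
gripper_force: 30.0
```

```bash
python3 feel.py
```

```text
{'clock': np.float64(7.7), 'tool_pos': array([ 0.6192, -0.1835,  0.0601]), 'orientation': array([-1.799959e+02, -1.530000e-02,  1.563658e+02]), 'opening': np.float64(0.0297), 'gripper_force': np.float64(30.0008)}
F [-3.856  2.773  4.24 ] [0.676 0.737 0.658] M along a,n,z [np.float64(0.3231), np.float64(1.5737)] 0.0067 std [0.091  0.1431 0.0212]
(-0.205, -0.165) 76 0.07046
(-0.15, -0.12) 95 0.0639
(0.12, 0.145) 0 
(0.165, 0.22) 0
```

Call:
play_rows:
  deltas:
    - [0,0,0.002,0,0,0]
    - [0,0,0.002,0,0,0]
    - [0,0,0.002,0,0,0]
    - [0,0,0,0,0,0]
    - [0,0,0,0,0,0]
    - [0,0,0,0,0,0]

```text
clock: 8.35
tool_pos: [0.6194, -0.1836, 0.0646]
orientation: [-180.0, -0.0, 156.4]
force: [-0.3, 0.5, -3.3]
opening: 0.0297
gripper_force: 30.0
```

```bash
python3 feel.py;python3 feel.py
```

```text
{'clock': np.float64(8.7), 'tool_pos': array([ 0.6194, -0.1836,  0.0647]), 'orientation': array([-1.799977e+02, -3.200000e-03,  1.563681e+02]), 'opening': np.float64(0.0301), 'gripper_force': np.float64(29.9993)}
F [-0.088 -0.148 -3.827] [0.402 0.346 0.538] M along a,n,z [np.float64(-0.0358), np.float64(-0.0387)] -0.0041 std [0.0156 0.0254 0.0208]
(-0.205, -0.165) 77 0.07463
(-0.15, -0.12) 93 0.06838
(0.12, 0.145) 0 
(0.165, 0.22) 0 
{'clock': np.float64(9.1), 'tool_pos': array([ 0.6195, -0.1835,  0.0648]), 'orientation': array([1.799973e+02, 4.800000e-03, 1.563678e+02]), 'opening': np.float64(0.0298), 'gripper_force': np.float64(29.9993)}
F [ 0.354  0.303 -3.83 ] [0.509 0.374 0.61 ] M along a,n,z [np.float64(-0.0299), np.float64(-0.0377)] 0.0018 std [0.0413 0.0322 0.0263]
(-0.205, -0.165) 76 0.07465
(-0.15, -0.12) 94 0.06835
(0.12, 0.145) 0 
(0.165, 0.22) 0
```

Call:
play_rows:
  deltas:
    - [0,0,-0.002,0,0,0]
    - [0,0,-0.002,0,0,0]
    - [0,0,-0.002,0,0,0]
    - [0,0,0,0,0,0]
    - [0,0,0,0,0,0]

```text
clock: 9.65
tool_pos: [0.6194, -0.1835, 0.0601]
orientation: [-180.0, -0.0, 156.4]
force: [-1.7, 1.2, -2.1]
opening: 0.0296
gripper_force: 30.0
```

Call:
play_rows:
  deltas:
    - [0,0,0,0,0,0]
    - [0,0,0,0,0,0]
    - [0,0,0,0,0,0]
    - [-0.006,0.0026,0,0,0,0]
    - [0,0,0,0,0,0]
    - [0,0,0,0,0,0]
    - [0,0,0,0,0,0]
    - [0,0,0,0,0,0]
    - [0,0,0,0,0,0]
  gripper: 0

```text
clock: 10.55
tool_pos: [0.6147, -0.1815, 0.0599]
orientation: [-180.0, 0.0, 156.4]
force: [1.0, -0.4, 0.1]
opening: 0.0434
gripper_force: 0.0
```

```bash
python3 feel.py;python3 feel.py;python3 feel.py
```

```text
{'clock': np.float64(10.9), 'tool_pos': array([ 0.6146, -0.1815,  0.0599]), 'orientation': array([-1.799999e+02, -2.200000e-03,  1.563670e+02]), 'opening': np.float64(0.0438), 'gripper_force': np.float64(0.0)}
F [ 0.265 -0.097 -0.072] [0.369 0.345 0.535] M along a,n,z [np.float64(-0.0497), np.float64(-0.0359)] 0.0027 std [0.0164 0.0382 0.0374]
(-0.205, -0.165) 97 0.07047
(-0.15, -0.12) 92 0.06337
(0.12, 0.145) 0 
(0.165, 0.22) 0 
{'clock': np.float64(11.3), 'tool_pos': array([ 0.6146, -0.1815,  0.06  ]), 'orientation': array([ 1.799979e+02, -1.000000e-03,  1.563624e+02]), 'opening': np.float64(0.0439), 'gripper_force': np.float64(0.0)}
F [ 0.161 -0.027  0.218] [0.542 0.429 0.372] M along a,n,z [np.float64(-0.0351), np.float64(-0.0445)] -0.0005 std [0.0183 0.0159 0.0269]
(-0.205, -0.165) 96 0.07049
(-0.15, -0.12) 93 0.06386
(0.12, 0.145) 0 
(0.165, 0.22) 0 
{'clock': np.float64(11.7), 'tool_pos': array([ 0.6146, -0.1815,  0.0599]), 'orientation': array([-1.799980e+02, -2.100000e-03,  1.563698e+02]), 'opening': np.float64(0.0436), 'gripper_force': np.float64(0.0)}
F [0.347 0.177 0.32 ] [0.637 0.453 0.228] M along a,n,z [np.float64(-0.0495), np.float64(-0.0385)] 0.0194 std [0.0174 0.0285 0.0365]
(-0.205, -0.165) 96 0.07009
(-0.15, -0.12) 91 0.06373
(0.12, 0.145) 0 
(0.165, 0.22) 0
```

Call:
play_rows:
  deltas:
    - [0,0,0,0,0,0]
    - [0,0,0,0,0,0]
    - [0,0,0,0,0,0]
    - [0,0,0,0,0,0]
    - [0,0,0.002,0,0,0]
    - [0,0,0.002,0,0,0]
    - [0,0,0.002,0,0,0]
    - [0,0,0,0,0,0]
    - [0,0,0,0,0,0]
    - [0,0,0,0,0,0]
  gripper: -1

```text
clock: 12.75
tool_pos: [0.6145, -0.1814, 0.0646]
orientation: [-180.0, -0.0, 156.4]
force: [0.1, 0.9, -4.0]
opening: 0.0299
gripper_force: 30.0
```

```bash
python3 feel.py;python3 feel.py;python3 feel.py
```

```text
{'clock': np.float64(13.1), 'tool_pos': array([ 0.6146, -0.1815,  0.0647]), 'orientation': array([-1.799986e+02, -3.100000e-03,  1.563671e+02]), 'opening': np.float64(0.0296), 'gripper_force': np.float64(29.9993)}
F [ 0.034  0.209 -3.716] [0.307 0.467 0.381] M along a,n,z [np.float64(-0.0526), np.float64(0.0124)] 0.0149 std [0.0182 0.0229 0.0254]
(-0.205, -0.165) 97 0.07553
(-0.15, -0.12) 94 0.06877
(0.12, 0.145) 0 
(0.165, 0.22) 0 
{'clock': np.float64(13.5), 'tool_pos': array([ 0.6146, -0.1814,  0.0648]), 'orientation': array([1.799985e+02, 1.400000e-03, 1.563658e+02]), 'opening': np.float64(0.0296), 'gripper_force': np.float64(29.9994)}
F [-0.221 -0.069 -3.747] [0.301 0.305 0.446] M along a,n,z [np.float64(-0.0386), np.float64(-0.0315)] -0.0127 std [0.0213 0.0239 0.0396]
(-0.205, -0.165) 99 0.0752
(-0.15, -0.12) 94 0.069
(0.12, 0.145) 0 
(0.165, 0.22) 0 
{'clock': np.float64(13.9), 'tool_pos': array([ 0.6146, -0.1815,  0.0647]), 'orientation': array([ 1.799996e+02, -2.800000e-03,  1.563650e+02]), 'opening': np.float64(0.0297), 'gripper_force': np.float64(29.9993)}
F [ 0.094 -0.214 -3.919] [0.373 0.464 0.543] M along a,n,z [np.float64(-0.0339), np.float64(0.0038)] -0.0027 std [0.0177 0.0301 0.0439]
(-0.205, -0.165) 98 0.07529
(-0.15, -0.12) 97 0.06888
(0.12, 0.145) 0 
(0.165, 0.22) 0
```

Tare-corrected moments from the grips at 0, 40 and 45 mm put the balance point at about x = +46 mm, and the tilts agree. I'll regrip there and verify.

Call:
play_rows:
  deltas:
    - [0,0,-0.002,0,0,0]
    - [0,0,-0.002,0,0,0]
    - [0,0,-0.002,0,0,0]
    - [0,0,0,0,0,0]
    - [0,0,0,0,0,0]

```text
clock: 14.45
tool_pos: [0.6146, -0.1815, 0.06]
orientation: [-180.0, 0.0, 156.4]
force: [-0.9, 0.4, -2.7]
opening: 0.0298
gripper_force: 30.0
```

Call:
play_rows:
  deltas:
    - [0,0,0,0,0,0]
    - [0,0,0,0,0,0]
    - [0,0,0,0,0,0]
    - [0.0075,-0.0033,0,0,0,0]
    - [0,0,0,0,0,0]
    - [0,0,0,0,0,0]
    - [0,0,0,0,0,0]
    - [0,0,0,0,0,0]
  gripper: 0

```text
clock: 15.25
tool_pos: [0.6205, -0.1841, 0.0599]
orientation: [-180.0, -0.0, 156.4]
force: [0.5, 0.3, -0.1]
opening: 0.0438
gripper_force: 0.0
```

Call:
play_rows:
  deltas:
    - [0,0,0,0,0,0]
    - [0,0,0,0,0,0]
    - [0,0,0,0,0,0]
    - [0,0,0,0,0,0]
    - [0,0,0.002,0,0,0]
    - [0,0,0.002,0,0,0]
    - [0,0,0.002,0,0,0]
    - [0,0,0,0,0,0]
    - [0,0,0,0,0,0]
    - [0,0,0,0,0,0]
  gripper: -1

```text
clock: 16.25
tool_pos: [0.6206, -0.1841, 0.0647]
orientation: [-180.0, -0.0, 156.4]
force: [0.2, -0.1, -4.2]
opening: 0.0295
gripper_force: 30.0
```

```bash
python3 feel.py;python3 feel.py;python3 feel.py
```

```text
{'clock': np.float64(16.6), 'tool_pos': array([ 0.6207, -0.1841,  0.0647]), 'orientation': array([-1.799990e+02,  1.000000e-04,  1.563697e+02]), 'opening': np.float64(0.0294), 'gripper_force': np.float64(29.9994)}
F [ 0.303  0.044 -4.179] [0.351 0.612 0.433] M along a,n,z [np.float64(-0.0289), np.float64(-0.0438)] -0.0111 std [0.0292 0.0303 0.024 ]
(-0.205, -0.165) 67 0.0755
(-0.15, -0.12) 92 0.06851
(0.12, 0.145) 0 
(0.165, 0.22) 0 
{'clock': np.float64(17.0), 'tool_pos': array([ 0.6206, -0.1841,  0.0648]), 'orientation': array([-1.799991e+02, -1.200000e-03,  1.563683e+02]), 'opening': np.float64(0.0295), 'gripper_force': np.float64(29.9994)}
F [-0.053  0.043 -4.044] [0.354 0.661 0.41 ] M along a,n,z [np.float64(-0.042), np.float64(-0.0406)] -0.0004 std [0.0221 0.0347 0.0282]
(-0.205, -0.165) 69 0.07503
(-0.15, -0.12) 94 0.06822
(0.12, 0.145) 0 
(0.165, 0.22) 0 
{'clock': np.float64(17.4), 'tool_pos': array([ 0.6206, -0.1841,  0.0648]), 'orientation': array([-1.799998e+02, -9.000000e-04,  1.563663e+02]), 'opening': np.float64(0.0296), 'gripper_force': np.float64(29.9993)}
F [-0.009 -0.034 -4.161] [0.4   0.347 0.454] M along a,n,z [np.float64(-0.0481), np.float64(-0.0271)] -0.0018 std [0.0264 0.0346 0.0232]
(-0.205, -0.165) 69 0.07533
(-0.15, -0.12) 95 0.06846
(0.12, 0.145) 0 
(0.165, 0.22) 0
```

Call:
play_rows:
  deltas:
    - [0,0,0.01,0,0,0]
    - [0,0,0.02,0,0,0]
    - [0,0,0.03,0,0,0]
    - [0,0,0.03,0,0,0]
    - [0,0,0.025,0,0,0]
    - [0,0,0.015,0,0,0]
    - [0,0,0.005,0,0,0]
    - [0,0,0,0,0,0]

```text
clock: 18.25
tool_pos: [0.6206, -0.184, 0.173]
orientation: [180.0, 0.0, 156.4]
force: [0.3, -0.4, -5.5]
opening: 0.0299
gripper_force: 30.0
```

Call:
play_rows:
  deltas:
    - [-0.001,0.01,0,0,0,0]
    - [-0.002,0.02,0,0,0,0]
    - [-0.003,0.0293,0,0,0,0]
    - [-0.003,0.03,0,0,0,0]
    - [-0.003,0.03,0,0,0,0]
    - [-0.003,0.03,0,0,0,0]
    - [-0.003,0.03,0,0,0,0]
    - [-0.003,0.03,0,0,0,0]
    - [-0.003,0.03,0,0,0,0]
    - [-0.003,0.03,0,0,0,0]

```text
clock: 19.25
tool_pos: [0.598, 0.0334, 0.172]
orientation: [-180.0, -0.1, 156.4]
force: [0.5, 0.2, -3.9]
opening: 0.0299
gripper_force: 30.0
```

Call:
play_rows:
  deltas:
    - [-0.003,0.03,0,0,0,0]
    - [-0.003,0.03,0,0,0,0]
    - [-0.003,0.03,0,0,0,0]
    - [-0.003,0.03,0,0,0,0]
    - [-0.0033,0.03,0,0,0,0]
    - [-0.003,0.03,0,0,0,0]
    - [-0.002,0.0162,0,0,0,0]
    - [-0.001,0.008,0,0,0,0]
    - [0,0,0,0,0,0]
    - [0,0,0,0,0,0]

```text
clock: 20.25
tool_pos: [0.5817, 0.1943, 0.1725]
orientation: [-180.0, -0.0, 156.4]
force: [0.4, 0.0, -4.1]
opening: 0.0296
gripper_force: 30.0
```

```bash
python3 - <<'E'
from h import *
from plant import *
f=np.load("scene0.npz"); W=cloud(f,f['d']); w=W[185:215,310:350].reshape(-1,3); k=(w[:,2]>.096)&(w[:,2]<.106); print('post from scene',w[k].mean(0),(w[k].min(0)+w[k].max(0))/2,k.sum())
ob=get_obs(); print(ob['tool_pos'],ob['orientation'],ob['force'])
m=camera_model("scene"); p,d=snapshot("scene")
u,v=map(int,proj(m,[.582,.1955,.12])); c=p[max(0,v-110):v+110,max(0,u-140):u+140]; cv2.imwrite("pics/s2.png",cv2.resize(c,None,fx=2.5,fy=2.5))
E
```

```text
post from scene [0.58403419 0.19565119 0.09985173] [0.58246465 0.19536816 0.09915762] 24
[0.581723   0.19427208 0.17254017] [-1.79967191e+02 -1.80920581e-02  1.56364040e+02] [ 0.42193169  0.01046705 -4.05830543]
```

View pics/s2.png

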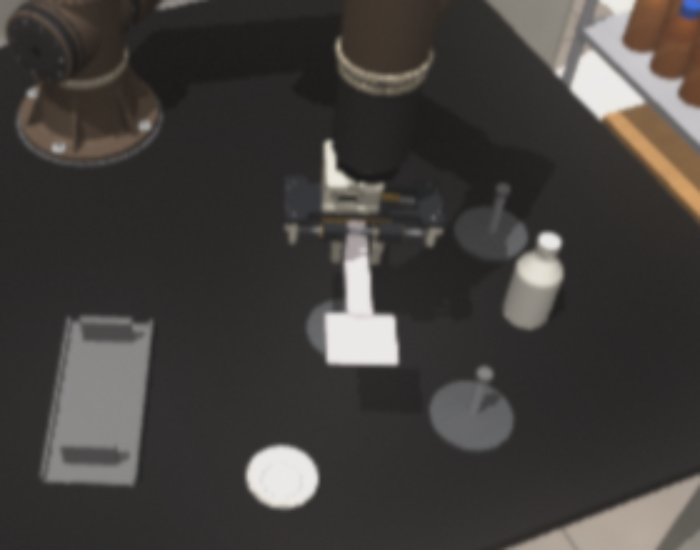

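The picture shows the paddle level in the gripper over the target stand, whose foot is near (325,325). The bystanders are untouched. I'll correct about 1 mm sideways and descend.

Call:
play_rows:
  deltas:
    - [0.001,0.0013,-0.01,0,0,0]
    - [0,0,-0.015,0,0,0]
    - [0,0,-0.015,0,0,0]
    - [0,0,-0.012,0,0,0]
    - [0,0,-0.01,0,0,0]
    - [0,0,-0.006,0,0,0]
    - [0,0,-0.002,0,0,0]
    - [0,0,0,0,0,0]
    - [0,0,0,0,0,0]
    - [0,0,0,0,0,0]

```text
clock: 21.3
tool_pos: [0.5831, 0.1959, 0.1173]
orientation: [180.0, 0.0, 156.4]
force: [0.2, 0.1, -4.3]
opening: 0.0297
gripper_force: 30.0
```

Call:
play_rows:
  deltas:
    - [0,0,-0.001,0,0,0]
    - [0,0,-0.001,0,0,0]
    - [0,0,-0.001,0,0,0]
    - [0,0,0,0,0,0]
    - [0,0,0,0,0,0]
    - [0,0,0,0,0,0]

```text
clock: 21.9
tool_pos: [0.5828, 0.1957, 0.1144]
orientation: [-180.0, 0.0, 156.4]
force: [-1.0, -0.1, -3.2]
opening: 0.0298
gripper_force: 30.0
```

Call:
play_rows:
  deltas:
    - [0,0,-0.001,0,0,0]
    - [0,0,-0.001,0,0,0]
    - [0,0,-0.001,0,0,0]
    - [0,0,-0.0005,0,0,0]
    - [0,0,0,0,0,0]
    - [0,0,0,0,0,0]
    - [0,0,0,0,0,0]

```text
clock: 22.6
tool_pos: [0.5828, 0.1957, 0.1116]
orientation: [180.0, 0.0, 156.4]
force: [0.3, 0.1, -4.0]
opening: 0.0295
gripper_force: 30.0
```

Call:
play_rows:
  deltas:
    - [0,0,-0.0007,0,0,0]
    - [0,0,0,0,0,0]
    - [0,0,0,0,0,0]

```text
clock: 22.9
tool_pos: [0.5827, 0.1957, 0.111]
orientation: [-180.0, -0.0, 156.4]
force: [-0.2, 0.2, -4.5]
opening: 0.0298
gripper_force: 30.0
```

Call:
play_rows:
  deltas:
    - [0,0,-0.0007,0,0,0]
    - [0,0,0,0,0,0]
    - [0,0,0,0,0,0]

```text
clock: 23.2
tool_pos: [0.5828, 0.1957, 0.1104]
orientation: [-180.0, -0.0, 156.4]
force: [0.0, -0.2, -3.8]
opening: 0.0303
gripper_force: 30.0
```

Call:
play_rows:
  deltas:
    - [0,0,-0.0006,0,0,0]
    - [0,0,0,0,0,0]
    - [0,0,0,0,0,0]

```text
clock: 23.5
tool_pos: [0.5829, 0.1958, 0.11]
orientation: [180.0, 0.0, 156.4]
force: [-0.0, -0.1, -4.1]
opening: 0.0298
gripper_force: 30.0
```

```bash
python3 feel.py
```

```text
{'clock': np.float64(23.85), 'tool_pos': array([0.5829, 0.1958, 0.11  ]), 'orientation': array([1.799956e+02, 5.300000e-03, 1.563690e+02]), 'opening': np.float64(0.0297), 'gripper_force': np.float64(29.9994)}
F [ 0.2    0.142 -3.49 ] [0.336 0.332 0.367] M along a,n,z [np.float64(-0.0177), np.float64(-0.0774)] 0.0046 std [0.0296 0.0174 0.0272]
(-0.205, -0.165) 0 
(-0.15, -0.12) 0 
(0.12, 0.145) 0 
(0.165, 0.22) 0
```

Call:
play_rows:
  deltas:
    - [0,0,-0.0005,0,0,0]
    - [0,0,0,0,0,0]
    - [0,0,0,0,0,0]

```text
clock: 24.2
tool_pos: [0.5829, 0.1958, 0.11]
orientation: [180.0, 0.0, 156.4]
force: [-2.9, -1.2, 1.2]
opening: 0.0301
gripper_force: 30.0
```

```bash
python3 feel.py|head -2
```

```text
{'clock': np.float64(24.55), 'tool_pos': array([0.5828, 0.1958, 0.1099]), 'orientation': array([1.799906e+02, 1.260000e-02, 1.563759e+02]), 'opening': np.float64(0.0293), 'gripper_force': np.float64(30.0008)}
F [-2.801 -0.374  3.409] [0.464 0.409 1.351] M along a,n,z [np.float64(-0.5733), np.float64(0.8397)] 0.014 std [0.0245 0.1752 0.0129]
```

Call:
play_rows:
  deltas:
    - [0,0,0.0004,0,0,0]
    - [0,0,0,0,0,0]
    - [0,0,0,0,0,0]

```text
clock: 24.9
tool_pos: [0.5829, 0.1958, 0.1099]
orientation: [180.0, 0.0, 156.4]
force: [-2.8, -0.3, 3.6]
opening: 0.0297
gripper_force: 30.0
```

```bash
python3 feel.py|head -2
```

```text
{'clock': np.float64(25.25), 'tool_pos': array([0.5828, 0.1958, 0.11  ]), 'orientation': array([1.799920e+02, 5.200000e-03, 1.563672e+02]), 'opening': np.float64(0.0299), 'gripper_force': np.float64(30.0006)}
F [-2.525 -0.521  3.777] [0.335 0.389 0.786] M along a,n,z [np.float64(-0.5412), np.float64(0.7355)] -0.0009 std [0.0246 0.0349 0.0239]
```

Call:
play_rows:
  deltas:
    - [0,0,0.0005,0,0,0]
    - [0,0,0,0,0,0]
    - [0,0,0,0,0,0]
    - [0,0,0,0,0,0]

```text
clock: 25.7
tool_pos: [0.5828, 0.1958, 0.11]
orientation: [-180.0, -0.0, 156.4]
force: [-0.3, 0.6, -1.9]
opening: 0.0296
gripper_force: 30.0
```

```bash
python3 feel.py|head -2
```

```text
{'clock': np.float64(26.05), 'tool_pos': array([0.5826, 0.1957, 0.11  ]), 'orientation': array([-1.79984e+02, -1.82000e-02,  1.56363e+02]), 'opening': np.float64(0.03), 'gripper_force': np.float64(29.9994)}
F [ 0.469  0.154 -2.668] [0.717 0.514 0.783] M along a,n,z [np.float64(0.0697), np.float64(-0.1911)] 0.009 std [0.0244 0.0635 0.0375]
```

Lightly resting on the post with low side force. Releasing a little.

Call:
play_rows:
  deltas:
    - [0,0,0,0,0,0]
    - [0,0,0,0,0,0]
    - [0,0,0,0,0,0]
  gripper: -0.2

```text
clock: 26.4
tool_pos: [0.583, 0.1959, 0.1106]
orientation: [180.0, 0.0, 156.4]
force: [0.5, -0.6, -0.4]
opening: 0.0347
gripper_force: 0.0
```

```bash
python3 feel.py|head -2; cat > chk.py <<'E'
from h import *
from plant import *
import sys
m=camera_model("scene"); p,d=snapshot("scene"); W=cloud(m,d); a=np.array([.91596,-.40128]); n=np.array([-a[1],a[0]]); o=np.array([.5827,.1957])
t=(W[...,:2]-o)@a; y=(W[...,:2]-o)@n; z=W[...,2]
for lo,hi in((.03,.05),(.05,.07),(.07,.09),(.09,.11),(.12,.15),(.15,.18)):
    k=(t>lo)&(t<hi)&(abs(y)<.01)&(z>.07)&(z<.15); print((lo,hi),k.sum(),z[k].mean().round(4) if k.any() else '')
u,v=map(int,proj(m,[.582,.1955,.12])); cv2.imwrite(sys.argv[1],cv2.resize(p[v-90:v+90,u-120:u+120],None,fx=3,fy=3))
E
python3 chk.py pics/s3.png
```

```text
{'clock': np.float64(26.75), 'tool_pos': array([0.5828, 0.1957, 0.1103]), 'orientation': array([1.799988e+02, 1.500000e-03, 1.563678e+02]), 'opening': np.float64(0.0349), 'gripper_force': np.float64(0.0)}
F [ 0.247 -0.015  0.027] [0.254 0.445 0.272] M along a,n,z [np.float64(-0.048), np.float64(-0.0563)] -0.0039 std [0.0234 0.0186 0.0211]
(0.03, 0.05) 24 0.1138
(0.05, 0.07) 30 0.1142
(0.07, 0.09) 32 0.1141
(0.09, 0.11) 34 0.1137
(0.12, 0.15) 47 0.1101
(0.15, 0.18) 54 0.1096
```

Free and level: the shaft top is flat at 0.114 m and the blade sits at 0.110 m. Opening further and backing straight up.

Call:
play_rows:
  deltas:
    - [0,0,0,0,0,0]
    - [0,0,0,0,0,0]
    - [0,0,0,0,0,0]
    - [0,0,0,0,0,0]
  gripper: 0.3

```text
clock: 27.25
tool_pos: [0.5828, 0.1957, 0.1103]
orientation: [-180.0, -0.0, 156.4]
force: [0.0, -0.4, 0.2]
opening: 0.0561
gripper_force: 0.0
```

Call:
play_rows:
  deltas:
    - [0,0,0.01,0,0,0]
    - [0,0,0.02,0,0,0]
    - [0,0,0.03,0,0,0]
    - [0,0,0.04,0,0,0]
    - [0,0,0.04,0,0,0]
    - [0,0,0.02,0,0,0]
    - [0,0,0,0,0,0]
    - [0,0,0,0,0,0]
    - [0,0,0,0,0,0]

```text
clock: 28.15
tool_pos: [0.5822, 0.1955, 0.2374]
orientation: [-179.9, -0.1, 156.4]
force: [-0.1, -0.1, -0.1]
opening: 0.057
gripper_force: 0.0
```

```bash
python3 chk.py pics/s4.png
```

```text
(0.03, 0.05) 28 0.1143
(0.05, 0.07) 27 0.1138
(0.07, 0.09) 31 0.1144
(0.09, 0.11) 31 0.1144
(0.12, 0.15) 45 0.1098
(0.15, 0.18) 54 0.1101
```

View pics/s4.png

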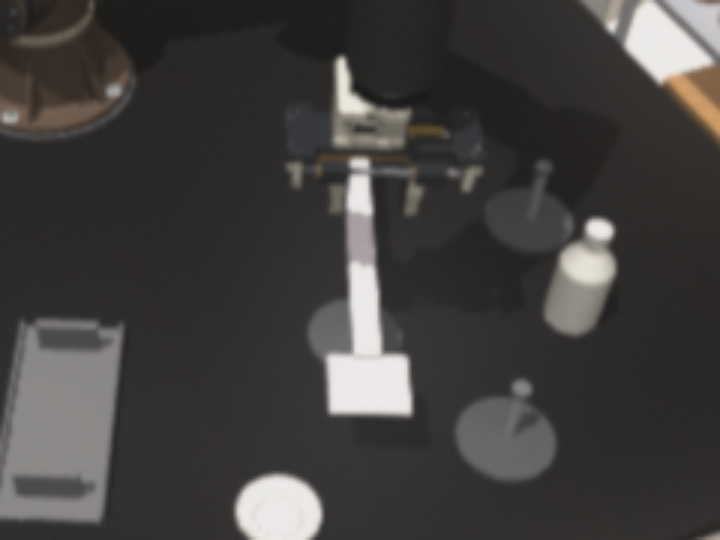

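The picture shows the paddle balanced level on the post, with its blade at (370,385), and the gripper clear above it.

```bash
python3 -c "
from plant import *
print(close_job())"
```

```text
the job is handed in; nothing more can be done
None
```

The paddle is balanced level on the post of the stand nearest the robot, let go with the gripper clear above it, and I have handed the job in; no verdict was returned.

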